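# Shut the slide drawer and the specimen box at the microscope bench

### The job

Put the specimens away from the dust: push the blue-fronted slide drawer fully home in its grey cabinet, and push the orange lid of the black specimen box over and down until it lies flat on the rim, in either order. Only push, gently, with the fingertips: nothing is lifted or carried, nothing is slammed, the box stays where it stands, and the glassware and tools around are left alone.

Things in the scene. Friction and masses are not known exactly. Their poses are not given: they have to be found in the camera images.
- cabinet: low grey steel slide cabinet, 170 deep x 140 wide x 70 mm high, fixed to the bench. Origin: on the bench, below the middle of the outer face of the drawer front when the drawer is shut. Its x axis points into the cabinet (the drawer shuts along +x and opens along -x), z up; the cabinet runs from x = 12 to 170 mm, y = -70 to 70 mm. The amber vial stands on top, 90 to 130 mm behind the origin.
- drawer_front (a point): middle of the outer face of the blue drawer front (a smooth plate without handle, 138 mm wide, 62 mm high, 4 to 66 mm above the bench, 12 mm thick); this point is 35 mm above the bench. It moves with the drawer; same axes as the cabinet. The drawer behind it is an open white tray 42 mm high with glass slides in it.
- drawer (a joint): how far the drawer is pulled out, m: 0 fully home, 0.05 to 0.09 at the start. It slides with about 1.5 N of friction plus some damping, stays where it is left and has a firm stop at 0. The drawer weighs 0.45 kg.
- box: black plastic specimen box, loose on the bench, about 1.5 kg, 100 (x) x 150 (y) x 60 mm (z), open at the top. Origin: centre of its underside; the lid is hinged along its +x rim (the side away from the robot, at x = 50, z = 60 mm); z up.
- lid_hinge (a point): middle of the hinge line of the lid, on the far rim of the box, at the underside of the lid. The hinge line runs along the box's y.
- lid_edge (a point): middle of the free edge of the lid on its outer face (the face that is on top when shut, and turned away from the robot while the lid stands open): 100 mm from the hinge line and 8 mm above the lid's underside.
- lid (a joint): opening angle of the orange lid (plate 100 x 150 x 8 mm, 0.12 kg, no handle), rad: 0 shut, flat on the rim; about 1.57 upright; 1.1 to 1.6 at the start. The hinge is stiff (about 0.1 N m): the lid stays at any angle and must be pushed all the way, first from its outer side towards the robot, then down. At 0 its top is 68.5 mm above the bench.
- dish: clear glass dish, 90 mm across, 16 mm high, on the bench close in front of the box (on the robot's side), its centre about 115 mm before the box's centre. Origin: centre of its underside. Leave alone.
- jar: small jar with red cap, 36 mm across, 60 mm high, standing between box and cabinet. Origin: centre of its underside. Leave alone.
- vial: amber vial with blue cap, 28 mm across, 50 mm high, standing on top of the cabinet. Origin: centre of its underside. Leave alone.
- tweezers: steel tweezers, 139 mm long, 21 mm wide, 9 mm high, lying on the bench in front, between drawer and dish. Origin: its middle, at the bench; x along its length. Leave alone.
- magnifier: black hand magnifier lying on the bench at the left front; ring 116 mm across, 16 mm high, handle along its -x to 169 mm from the ring's centre. Origin: centre of the ring, at the bench. Leave alone.
- bottle: white bottle with blue label, 60 mm across, 140 mm high, on the left of the work. Origin: centre of its underside. Leave alone.
- cup: blue ceramic cup, 70 mm across, 90 mm high, on the right of the work. Origin: centre of its underside. Leave alone.
There are look-alikes about, which are no part of the job. What is shaped like the cabinet but red or yellow is not meant. What is shaped like the box but turquoise is not meant.

How it is judged:
By the outcome, as a careful person would: the job done as asked, in the order asked, and still so for the second after the job is handed in, with the robot touching nothing.
It also fails if it takes over 50 s, if anything falls off the work surface, if the arm or the gripper's body presses on something with over 40 N, if the wrist force passes 120 N, or if a joint passes its speed limit or range.

### The arm

A 6-joint arm with a two-finger parallel gripper is mounted at the origin on the work surface. World frame = base frame: x ahead of the robot, y to its left, z up, the work surface at z = 0. Lengths are in m, angles in rad, forces in N, time in s.
With the tool pointing down it reaches from about 0.3 to 0.875 m from the base axis. Payload 6.4 kg.
Tool frame: the origin (TCP) lies on the centre line of the jaws, within the pads' length; the fingertips stand 25 mm ahead of it and the grasp point (between the pads) lies 6 mm ahead of it; z points along the fingers, y is the line along which they close (so a half turn about z gives the same grasp; the last joint's range is limited). The gripper opens to 85 mm and grips with 20 to 120 N. Pads are 22 mm wide; open, the fingers measure 114 mm over their backs; the gripper's body (76 mm by 85 mm) begins 54 mm behind the grasp point. The pads swing forward as they close: fully open they stand 13 mm farther back than shut.
Start: joints at [-1.479, 0.181, 1.607, -0, 1.354, -0.206], TCP at [0.169, -0.55, 0.256] pointing down, gripper open.
Joint ranges: [-2.99, 2.99], [-0.89, 2.07], [0.3, 2.58], [-1.14, 4.28], [0, 2.63], [-3.12, 3.12]. Speed limits (rad/s): [2.57, 2.57, 3.01, 3.14, 3.14, 3.14].

### API

Orientations are given as a unit quaternion [w, x, y, z].
In Python, from bench import get_obs, camera, hand_in, spot_in gives the robot as it stands.
- The arm moves only by the shell command python3 -m jog 'ROWS'. ROWS is JSON, one flat list of numbers, 7 for each row, row after row: the shift along the tool's x, y, z in m, then the turn, a rotation vector about the tool's x, y, z in rad, then the closure, from 0 (fully open) to 1 (shut). A call has 1 to 20 rows; each row is the pose to reach, as a shift and turn from the pose commanded when the call began, along the tool's axes at that moment; what a row does not reach only later rows make up. A row lasts 1/8 s, in which the tool goes at most 62.5 mm and 10.7 degrees, less where a joint would pass 70% of its speed; a pose out of reach is approached as far as the arm can. A call with a gripper value outside its range is refused whole. The fingers move at their own pace and stop on an object; the grip force is fixed at half the most. Time passes only in rows, so rows that repeat a pose let the fingers close. It gives the time, the measured TCP pose, the force, the opening and the grip force at its end, in the units of the state.
- get_obs(): the state, without advancing time (a new reading comes with each control period).
- camera(name): name is "scene" or "top" or "wrist"; returns a dict with "frame" (400x640x3 uint8, red, green, blue), "mtx" (3x3 intrinsics, pixels), "extrinsics" (4x4, takes a point from camera to world coordinates). Camera axes: x right, y up, looking along -z (the intrinsics and any distortion apply to the point x, -y, -z); pixel columns grow to the right and rows downward; lengths in m; the calibration is good to about 2 mm. A picture is of the moment at which its call begins. There is no depth.
- hand_in(): hands the job in; it is judged then, once.
Trained networks look in a picture, given as the dict that the camera call returned (one of the last four; its "shot" number tells which), for a name from the list of things; names that differ only in an ending like _2 or _b are one class to them, and where a whole thing is asked for, a point or a joint stands for the part that bears it (a point fixed in the world has none). Each returns a list of dicts, best first, with "confidence" (0 to 1); they miss things now and then, are a little off and sometimes report something else, mostly with a low value. They report only what shows in the picture. A call takes as long as a camera call. They do not tell look-alikes from the thing itself.
- spot_in(picture, name): "xyz" ([x, y, z] in m, in world coordinates, good to about 4 mm: the middle of the surface that is visible of it).
The state is a dict: "time_s": time; "q": joint angles; "dq": joint speeds; "joint_efforts": joint torques, N m; "eef_pos": TCP position; "eef_rot": TCP orientation; "wrist_force": force on the tool from outside, world axes, zero at the start; "torque": the same for the moment, N m; "opening": opening from 0.0 (shut) to 1.0 (fully open); "grasp_force": force on a finger pad.
Only numpy, scipy, OpenCV 4.12 (cv2) and the standard library are available. Lean on these libraries where they do the work, as an engineer would, in place of code of your own. Each camera call takes 0.05 s, during which the arm holds its last target. There are 200 camera calls.

## Working session

There is one attempt and no reset: what is moved stays moved. The work goes in short steps, Python scripts to look and compute and a shell command to move; the robot and the scene stay as the last step left them, time stands still between calls to the robot, and variables do not carry over. Pictures are saved under pics/ and viewed, at most 10 in all, crops included, and the job is handed in when it is done.

```bash
mkdir -p pics; ls
cat > look.py <<'E'
import numpy as np, cv2
from bench import get_obs, camera, hand_in, spot_in
def save(p,n): cv2.imwrite('pics/%s.png'%n, p['frame'][:,:,::-1])
def px(p,X):
    c=np.linalg.inv(p['extrinsics'])@np.r_[X,1]; u=p['mtx']@np.array([c[0],-c[1],-c[2]]); return (u[:2]/u[2]).round().astype(int).tolist()
def ray(p,u,v,z):
    d=np.linalg.inv(p['mtx'])@np.array([u,v,1.]); d=p['extrinsics'][:3,:3]@np.array([d[0],-d[1],-d[2]]); o=p['extrinsics'][:3,3]
    return o+d*(z-o[2])/d[2]
E
python3 - <<'E'
from look import *
o=get_obs(); print(o['time_s'],o['eef_pos'],o['eef_rot'])
for c in ['top','scene']:
    p=camera(c); save(p,c+'0'); print(c)
    for n in ['cabinet','drawer_front','box','lid_edge','lid_hinge','lid','dish','jar','vial','tweezers','magnifier','bottle','cup']:
        for r in spot_in(p,n)[:3]: print(n,np.round(r['xyz'],3),round(r['confidence'],2),px(p,r['xyz']))
E
```

```text
pics
0.0 [ 0.16868129 -0.54916026  0.25537092] [-8.92299200e-04  9.88937581e-01  1.48329564e-01  6.62914581e-05]
top
cabinet [ 0.31  -0.301  0.069] 0.78 [445, 274]
cabinet [ 0.81  -0.038  0.069] 0.67 [336, 76]
cabinet [ 0.573 -0.21   0.067] 0.62 [405, 167]
drawer_front [ 0.741 -0.     0.055] 0.56 [321, 104]
drawer_front [ 0.503 -0.194  0.035] 0.55 [397, 197]
drawer_front [ 0.215 -0.302  0.062] 0.53 [446, 315]
box [0.742 0.251 0.071] 0.91 [222, 100]
box [0.565 0.184 0.037] 0.81 [248, 172]
lid_edge [0.754 0.265 0.067] 0.7 [217, 96]
lid_edge [0.567 0.184 0.035] 0.67 [249, 171]
lid_edge [0.583 0.184 0.157] 0.63 [241, 153]
lid_hinge [0.751 0.26  0.066] 0.73 [219, 97]
lid_hinge [ 0.641 -0.225  0.119] 0.64 [415, 135]
lid [0.584 0.18  0.158] 0.65 [242, 153]
lid [0.75  0.259 0.068] 0.56 [219, 98]
dish [0.444 0.171 0.01 ] 0.67 [254, 220]
dish [ 0.64  -0.229  0.12 ] 0.24 [417, 135]
jar [ 0.549 -0.003  0.06 ] 0.7 [322, 177]
jar [0.534 0.385 0.093] 0.44 [162, 179]
vial [0.442 0.171 0.008] 0.26 [254, 221]
tweezers [0.384 0.    0.008] 0.63 [320, 244]
tweezers [ 0.571 -0.212  0.071] 0.55 [406, 168]

[... 629 characters left out ...]
8 [396, 216]
box [0.601 0.18  0.114] 0.68 [402, 209]
lid_edge [0.752 0.258 0.069] 0.89 [459, 264]
lid_edge [0.599 0.185 0.118] 0.88 [404, 207]
lid_hinge [0.601 0.181 0.118] 0.76 [403, 208]
lid_hinge [0.756 0.262 0.074] 0.56 [462, 264]
lid [0.753 0.259 0.069] 0.91 [459, 264]
lid [0.601 0.18  0.117] 0.81 [402, 208]
dish [0.435 0.175 0.013] 0.9 [368, 180]
jar [0.563 0.    0.052] 0.69 [322, 231]
vial [ 0.656 -0.228  0.126] 0.72 [234, 280]
vial [ 0.489 -0.185  0.043] 0.67 [239, 229]
tweezers [0.396 0.002 0.008] 0.61 [302, 187]
magnifier [0.285 0.364 0.011] 0.97 [409, 124]
bottle [0.557 0.387 0.081] 0.6 [469, 180]
cup [ 0.477 -0.409  0.056] 0.7 [143, 248]
cup [ 0.49  -0.186  0.045] 0.18 [239, 229]
```

View pics/top0.png

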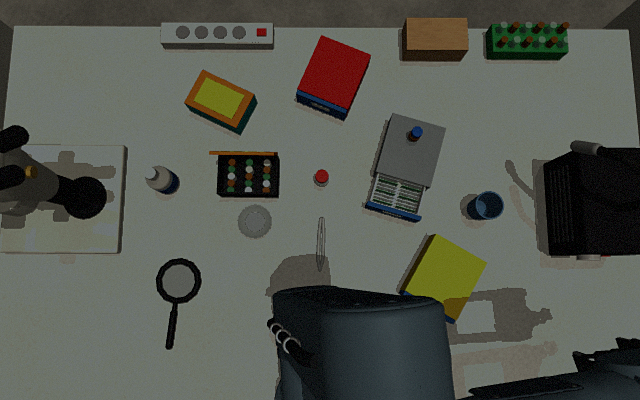

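View pics/scene0.png

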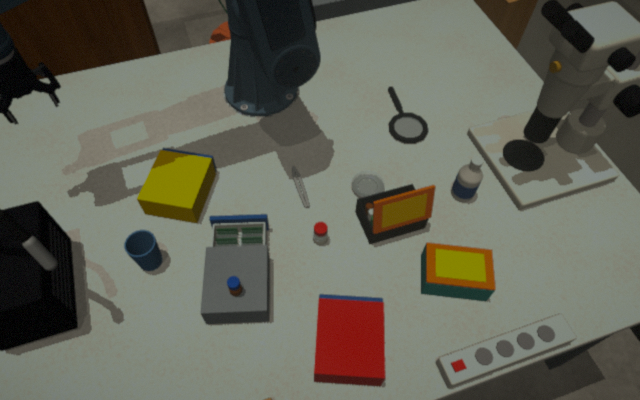

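Grey cabinet at top (408,150) is the target; its look-alikes are red (333,78) and yellow (443,275). The black box with an upright orange lid is at (248,172), and the turquoise look-alike at (220,100). I'll check the choice in one close crop.

Run:
```python
from look import *
p=camera('top'); f=p['frame'][125:245,200:460,::-1]
cv2.imwrite('pics/crop1.png',cv2.resize(f,None,fx=3,fy=3,interpolation=cv2.INTER_CUBIC))
s=camera('scene'); f=s['frame'][140:270,340:480,::-1]
cv2.imwrite('pics/crop2.png',cv2.resize(f,None,fx=4,fy=4,interpolation=cv2.INTER_CUBIC))
```

```text
(no output)
```

View pics/crop1.png

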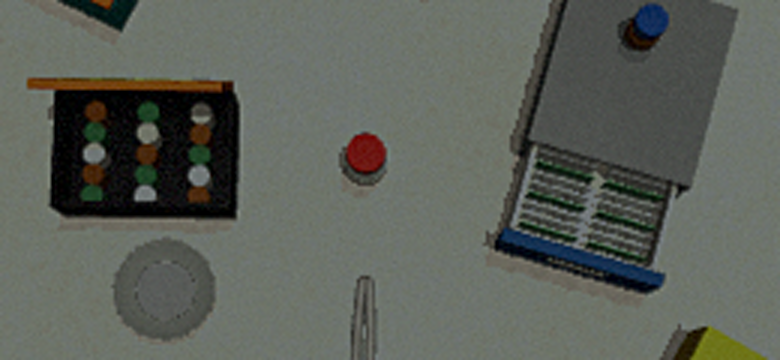

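View pics/crop2.png

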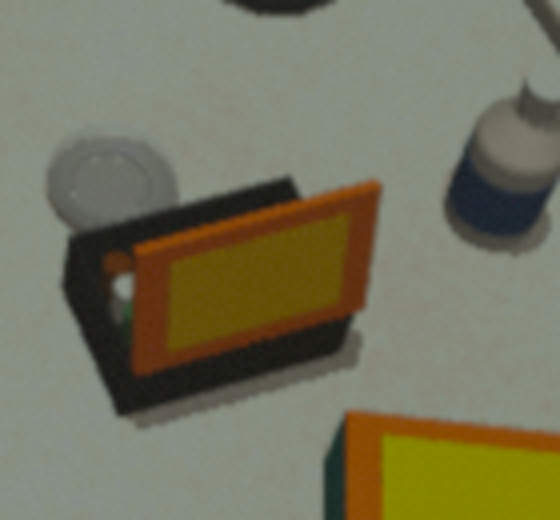

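Crops confirm the choice: the grey cabinet has its blue front at crop1 (500–660, 240–285), and the black box has its orange lid upright at crop1 y≈84. The lid's outer face is seen in crop2 with its free edge from (135,243) to (380,182).

```bash
cat >> look.py <<'E'
def tri(p1,a,p2,b):
    A=[];B=[]
    for p,(u,v) in((p1,a),(p2,b)):
        o=p['extrinsics'][:3,3]; d=ray(p,u,v,0)-o; d/=np.linalg.norm(d); M=np.eye(3)-np.outer(d,d); A.append(M);B.append(M@o)
    return np.linalg.lstsq(np.vstack(A),np.hstack(B),rcond=None)[0]
E
python3 - <<'E'
from look import *
p=camera('top'); s=camera('scene')
c=lambda x,y:(200+x/3,125+y/3); d=lambda x,y:(340+x/4,140+y/4)
print('cam',p['extrinsics'][:3,3])
for n,q,z in [('cabFL',(527,143),.07),('cabFR',(687,188),.07),('cabBR',(738,10),.07),('frontL in',(503,230),.066),('frontR in',(664,275),.066),('frontL out',(497,243),.066),('frontR out',(661,288),.066),
 ('box NL',(52,207),.06),('box NR',(237,207),.06),('box FL',(55,92),.06),('box FR',(237,92),.06),('yellow',(707,328),.07)]:
    print(n,ray(p,*c(*q),z).round(3))
for n,a,b in [('lid L',(28,80),(380,182)),('lid R',(232,82),(135,243))]: print(n,tri(p,c(*a),s,d(*b)).round(3))
for n,b in [('hingeL out',(362,312)),('hingeR out',(133,375))]: print(n,ray(s,*d(*b),.06).round(3))
E
```

```text
cam [0.3269508  0.00490544 1.18916597]
cabFL [ 0.558 -0.136  0.07 ]
cabFR [ 0.521 -0.267  0.07 ]
cabBR [ 0.673 -0.314  0.07 ]
frontL in [ 0.486 -0.116  0.066]
frontR in [ 0.45  -0.247  0.066]
frontL out [ 0.475 -0.111  0.066]
frontR out [ 0.439 -0.245  0.066]
box NL [0.504 0.256 0.06 ]
box NR [0.505 0.103 0.06 ]
box FL [0.601 0.257 0.06 ]
box FR [0.602 0.105 0.06 ]
yellow [ 0.406 -0.28   0.07 ]
lid L [0.588 0.259 0.154]
lid R [0.586 0.104 0.163]
hingeL out [0.617 0.257 0.06 ]
hingeR out [0.614 0.109 0.06 ]
```

The numbers agree with the given sizes: cabinet yaw is about −15.8° and the front's outer middle about (0.457, −0.178), with roughly 74 mm to push. The box is square to the world with its hinge at x≈0.603 and the lid at about 1.35 rad. First I go to a point 50 mm before the drawer front, fingers shut.

```bash
python3 -m jog '[0.05,-0.05,0,0,0,0.15,1, 0.1,-0.09,0,0,0,0.3,1, 0.15,-0.13,0.02,0,0,0.45,1, 0.2,-0.175,0.03,0,0,0.574,1, 0.25,-0.218,0.04,0,0,0.574,1, 0.3,-0.26,0.05,0,0,0.574,1, 0.342,-0.298,0.06,0,0,0.574,1, 0.342,-0.298,0.1,0,0,0.574,1, 0.342,-0.298,0.1,0,0,0.574,1, 0.342,-0.298,0.1,0,0,0.574,1, 0.342,-0.298,0.1,0,0,0.574,1]'
python3 - <<'E'
from look import *
from scipy.spatial.transform import Rotation as R
o=get_obs(); print(o['q'],o['wrist_force'],R.from_quat(np.roll(o['eef_rot'],-1)).as_matrix().round(3))
p=camera('wrist'); save(p,'w1'); print(px(p,[.457,-.178,.035]),px(p,[.475,-.111,.066]),px(p,[.439,-.245,.066]))
E
```

```text
time_s: 2.98
eef_pos: [0.4088, -0.1662, 0.1579]
eef_rot: [0.001, 0.99, -0.138, 0.001]
wrist_force: [0.2, -1.0, 0.3]
opening: -0.002
grasp_force: 0.0
[-6.56173033e-01 -5.37440476e-03  2.02381261e+00 -1.96315277e-04
  1.12016580e+00  1.19255870e+00] [ 0.15727419 -0.97669496  0.28758641] [[ 0.962 -0.274  0.002]
 [-0.274 -0.962 -0.002]
 [ 0.003  0.001 -1.   ]]
[318, 143] [221, 149] [416, 146]
```

View pics/w1.png

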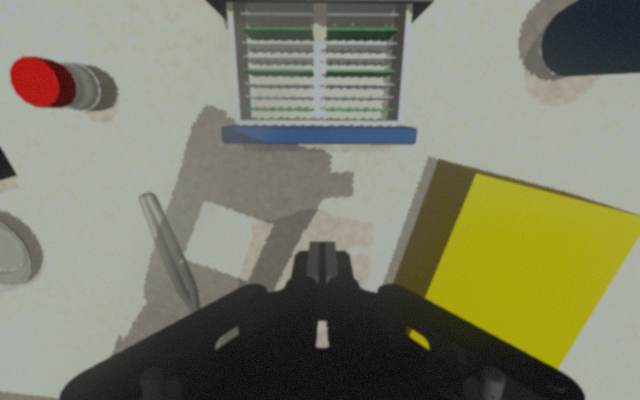

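The wrist view shows the blue front square ahead at row 143, centred at column ~318, with the shut fingertips at (322,260). Going down and pushing.

```bash
python3 -m jog '[0,0,0.03,0,0,0,1, 0,0,0.06,0,0,0,1, 0,0,0.085,0,0,0,1, 0,0,0.1,0,0,0,1, 0,0,0.1,0,0,0,1, 0.01,0,0.1,0,0,0,1, 0.02,0,0.1,0,0,0,1, 0.026,0,0.1,0,0,0,1, 0.031,0,0.1,0,0,0,1, 0.036,0,0.1,0,0,0,1, 0.041,0,0.1,0,0,0,1, 0.046,0,0.1,0,0,0,1, 0.052,0,0.1,0,0,0,1, 0.058,0,0.1,0,0,0,1, 0.064,0,0.1,0,0,0,1, 0.07,0,0.1,0,0,0,1, 0.076,0,0.1,0,0,0,1, 0.082,0,0.1,0,0,0,1, 0.088,0,0.1,0,0,0,1]'
python3 - <<'E'
from look import *
p=camera('wrist'); save(p,'w2')
E
```

```text
time_s: 5.4
eef_pos: [0.4932, -0.1885, 0.0562]
eef_rot: [-0.0, 0.99, -0.138, -0.0]
wrist_force: [-1.8, -1.0, -0.9]
opening: -0.002
grasp_force: 0.9
```

View pics/w2.png

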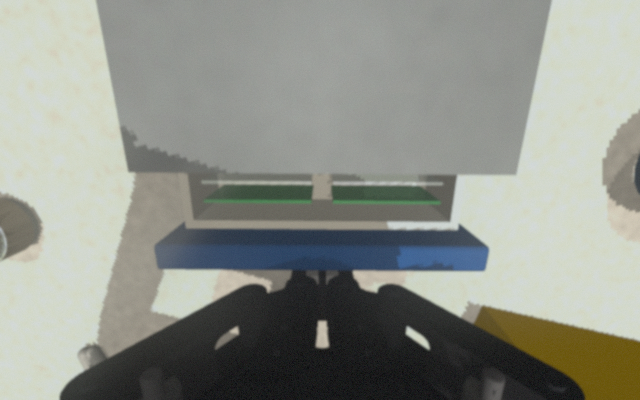

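The drawer is moving squarely with ~2 N; roughly 23–25 mm remain (front's inner edge at row 228, cabinet edge at row 173).

```bash
python3 -m jog '[0.005,0,0,0,0,0,1, 0.01,0,0,0,0,0,1, 0.014,0,0,0,0,0,1, 0.017,0,0,0,0,0,1, 0.019,0,0,0,0,0,1, 0.021,0,0,0,0,0,1, 0.0225,0,0,0,0,0,1]'; python3 -m jog '[0.0015,0,0,0,0,0,1, 0.003,0,0,0,0,0,1]'
```

```text
time_s: 6.32
eef_pos: [0.5147, -0.1947, 0.0563]
eef_rot: [0.0, 0.99, -0.138, 0.0]
wrist_force: [-2.5, -0.7, 0.5]
opening: 0.002
grasp_force: 0.8
time_s: 6.58
eef_pos: [0.5176, -0.1955, 0.0564]
eef_rot: [0.0, 0.99, -0.138, 0.0]
wrist_force: [-2.8, -0.3, 1.0]
opening: -0.003
grasp_force: 0.8
```

```bash
for i in 1; do python3 -m jog '[0.0015,0,0,0,0,0,1, 0.003,0,0,0,0,0,1]' | grep -E 'pos|wrist'; python3 -m jog '[0.001,0,0,0,0,0,1, 0.002,0,0,0,0,0,1, 0.002,0,0,0,0,0,1]'| grep -E 'pos|wrist'; done
```

```text
eef_pos: [0.5204, -0.1963, 0.0563]
wrist_force: [-1.8, 0.4, 0.6]
eef_pos: [0.5223, -0.1968, 0.0562]
wrist_force: [0.1, 0.5, 0.9]
```

```bash
python3 -m jog '[0.001,0,0,0,0,0,1, 0.002,0,0,0,0,0,1]' | grep -E 'pos|wrist'; python3 -m jog '[0.001,0,0,0,0,0,1, 0.002,0,0,0,0,0,1]'| grep -E 'pos|wrist'
python3 - <<'E'
from look import *
p=camera('wrist'); save(p,'w3')
E
```

```text
eef_pos: [0.5224, -0.1967, 0.056]
wrist_force: [-11.6, 1.5, 7.7]
eef_pos: [0.5225, -0.1966, 0.0556]
wrist_force: [-19.4, 2.9, 14.1]
```

View pics/w3.png

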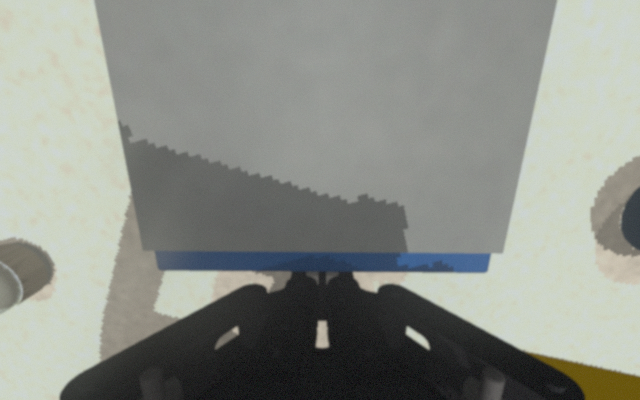

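The drawer is home: the front sits flush against the cabinet and the stop was felt. Now I back off, rise, and travel to behind the lid with yaw 0.

```bash
python3 -m jog '[-0.01,0,0,0,0,0,1, -0.03,0,0,0,0,0,1, -0.045,0,-0.03,0,0,0,1, -0.045,0,-0.08,0,0,0,1, -0.045,0,-0.13,0,0,0,1, -0.045,0,-0.18,0,0,0,1, -0.045,-0.03,-0.2,0,0,0,1, -0.035,-0.08,-0.2,0,0,-0.1,1, -0.025,-0.13,-0.2,0,0,-0.2,1, -0.015,-0.18,-0.2,0,0,-0.276,1, -0.005,-0.23,-0.2,0,0,-0.276,1, 0.005,-0.28,-0.2,0,0,-0.276,1, 0.015,-0.33,-0.2,0,0,-0.276,1, 0.025,-0.37,-0.2,0,0,-0.276,1, 0.025,-0.4,-0.2,0,0,-0.276,1, 0.025,-0.4,-0.2,0,0,-0.276,1, 0.025,-0.4,-0.2,0,0,-0.276,1]'
python3 - <<'E'
from look import *
from scipy.spatial.transform import Rotation as R
o=get_obs(); print(R.from_quat(np.roll(o['eef_rot'],-1)).as_matrix()[:2,:2].round(3))
p=camera('wrist'); save(p,'w4'); s=camera('scene')
for q in (p,s):
  for n in('lid','lid_edge','lid_hinge','drawer_front','box'):
    for r in spot_in(q,n)[:2]: print(n,np.round(r['xyz'],3),round(r['confidence'],2),px(q,r['xyz']))
E
```

```text
time_s: 9.88
eef_pos: [0.6591, 0.1798, 0.2561]
eef_rot: [0.0, 1.0, -0.0, -0.0]
wrist_force: [0.4, -0.9, 0.2]
opening: -0.005
grasp_force: 0.0
[[ 1. -0.]
 [-0. -1.]]
lid [0.758 0.264 0.072] 0.68 [234, 85]
lid [0.602 0.196 0.111] 0.58 [305, 250]
lid_edge [0.751 0.262 0.069] 0.97 [237, 92]
lid_edge [0.603 0.2   0.109] 0.66 [301, 247]
lid_hinge [0.756 0.26  0.07 ] 0.89 [239, 87]
lid_hinge [0.606 0.193 0.107] 0.56 [308, 244]
drawer_front [ 0.554 -0.139  0.066] 0.97 [590, 269]
drawer_front [0.744 0.007 0.064] 0.71 [493, 100]
box [0.604 0.196 0.1  ] 0.8 [306, 243]
lid [0.606 0.165 0.11 ] 0.86 [397, 213]
lid [ 0.662 -0.226  0.125] 0.67 [236, 283]
lid_edge [0.602 0.17  0.11 ] 0.77 [398, 212]
lid_edge [0.753 0.259 0.07 ] 0.68 [460, 264]
lid_hinge [0.603 0.167 0.112] 0.86 [397, 212]
lid_hinge [0.754 0.263 0.071] 0.76 [461, 264]
drawer_front [0.746 0.001 0.068] 0.73 [351, 297]
drawer_front [ 0.535 -0.201  0.063] 0.57 [237, 242]
box [0.761 0.252 0.068] 0.72 [458, 269]
```

View pics/w4.png

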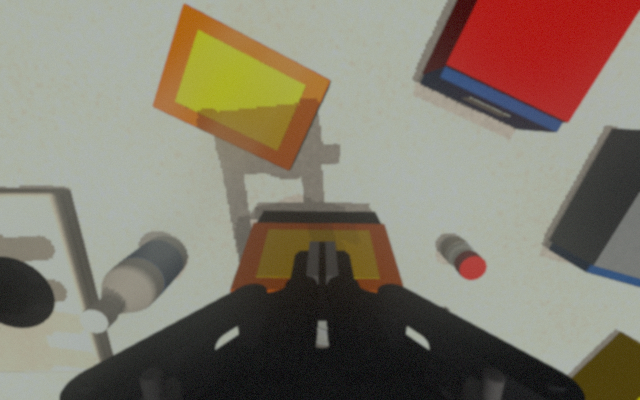

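The wrist view shows the lid's outer face right below and ahead, at (240–400, 225–290). The fingers are centred and ~40 mm behind it, well clear of the turquoise box (low, corner at (290,168)). Down behind the lid, then push towards the robot.

```bash
python3 -m jog '[0,0,0.03,0,0,0,1, 0,0,0.06,0,0,0,1, 0,0,0.09,0,0,0,1, 0,0,0.11,0,0,0,1, 0,0,0.11,0,0,0,1, -0.01,0,0.11,0,0,0,1, -0.02,0,0.11,0,0,0,1, -0.03,0,0.11,0,0,0,1, -0.036,0,0.11,0,0,0,1, -0.041,0,0.11,0,0,0,1, -0.046,0,0.11,0,0,0,1, -0.051,0,0.11,0,0,0,1, -0.056,0,0.11,0,0,0,1, -0.061,0,0.11,0,0,0,1]'; python3 -m jog '[-0.005,0,0,0,0,0,1, -0.01,0,0,0,0,0,1, -0.015,0,0,0,0,0,1, -0.02,0,0,0,0,0,1, -0.025,0,0,0,0,0,1, -0.03,0,0,0,0,0,1, -0.035,0,0,0,0,0,1, -0.04,0,0,0,0,0,1, -0.044,0,0,0,0,0,1]'
python3 - <<'E'
from look import *
s=camera('scene'); f=s['frame'][120:270,300:500,::-1]
cv2.imwrite('pics/s5.png',cv2.resize(f,None,fx=3,fy=3,interpolation=cv2.INTER_CUBIC))
E
```

```text
time_s: 12.22
eef_pos: [0.5982, 0.1801, 0.1464]
eef_rot: [0.0, 1.0, -0.0, 0.0]
wrist_force: [1.5, -0.2, -0.3]
opening: -0.001
grasp_force: 0.7
time_s: 13.35
eef_pos: [0.5538, 0.1802, 0.1463]
eef_rot: [-0.0, 1.0, -0.0, -0.0]
wrist_force: [1.1, 0.3, 1.0]
opening: 0.004
grasp_force: 0.4
```

View pics/s5.png

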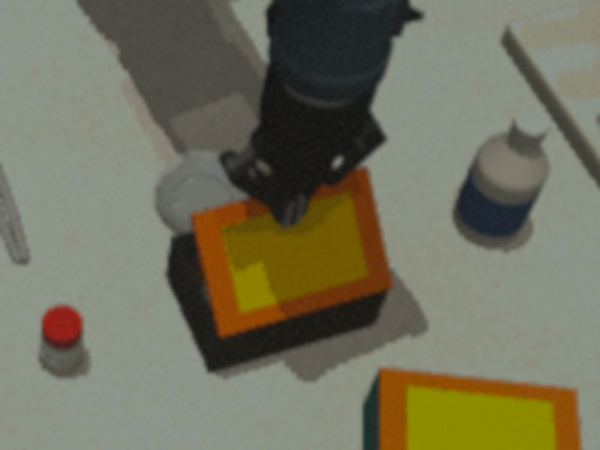

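The lid has come over to about 40° with the fingertips on its outer face near (290,210), and the box is unmoved. Now down, with a little more towards the robot.

```bash
python3 -m jog '[-0.002,0,0.004,0,0,0,1, -0.004,0,0.009,0,0,0,1, -0.006,0,0.014,0,0,0,1, -0.009,0,0.019,0,0,0,1, -0.012,0,0.024,0,0,0,1, -0.014,0,0.029,0,0,0,1, -0.016,0,0.034,0,0,0,1, -0.018,0,0.038,0,0,0,1, -0.018,0,0.041,0,0,0,1, -0.018,0,0.043,0,0,0,1, -0.018,0,0.045,0,0,0,1, -0.018,0,0.047,0,0,0,1]'|grep -E 'pos|wrist|time';  python3 -m jog '[0,0,0.001,0,0,0,1, 0,0,0.002,0,0,0,1, 0,0,0.003,0,0,0,1]'|grep -E 'pos|wrist'
```

```text
time_s: 14.9
eef_pos: [0.5363, 0.1802, 0.0992]
wrist_force: [-0.6, 0.4, -0.1]
eef_pos: [0.5362, 0.1802, 0.0963]
wrist_force: [-0.5, -0.0, 0.8]
```

```bash
python3 -m jog '[0,0,0.001,0,0,0,1, 0,0,0.002,0,0,0,1]'|grep -E 'pos|wrist';  python3 -m jog '[0,0,0.001,0,0,0,1, 0,0,0.0015,0,0,0,1]'|grep -E 'pos|wrist'
```

```text
eef_pos: [0.5362, 0.1802, 0.0942]
wrist_force: [0.1, -0.5, 1.0]
eef_pos: [0.5363, 0.1802, 0.0934]
wrist_force: [-4.1, -0.8, 7.9]
```

The tip is at 68.4 mm with the force rising, so the lid is on the rim. One more small press, then up and away.

```bash
python3 -m jog '[0,0,0.0005,0,0,0,1, 0,0,0.001,0,0,0,1, 0,0,0.001,0,0,0,1]'|grep -E 'pos|wrist';  python3 -m jog '[0,0,-0.005,0,0,0,1, 0,0,-0.02,0,0,0,1, 0,0,-0.06,0,0,0,1, 0,0,-0.1,0,0,0,1, 0,0.04,-0.15,0,0,0,1, -0.02,0.09,-0.17,0,0,0,1, -0.06,0.13,-0.17,0,0,0,1, -0.11,0.16,-0.17,0,0,0,1, -0.15,0.18,-0.17,0,0,0,1, -0.15,0.18,-0.17,0,0,0,1, -0.15,0.18,-0.17,0,0,0,1]'
python3 - <<'E'
from look import *
p=camera('top'); s=camera('scene')
a=p['frame'][100:260,180:460,::-1]; b=s['frame'][130:330,180:480,::-1]
cv2.imwrite('pics/end.png',np.vstack([cv2.resize(a,(525,300)),cv2.resize(b,(450,300))[:, :] if 0 else cv2.copyMakeBorder(cv2.resize(b,(450,300)),0,0,0,75,0)]))
E
```

```text
eef_pos: [0.5363, 0.1802, 0.0934]
wrist_force: [-6.0, -1.0, 14.9]
time_s: 17.52
eef_pos: [0.387, 0.0001, 0.2628]
eef_rot: [0.0, 1.0, -0.0, 0.001]
wrist_force: [-0.1, -0.3, -0.3]
opening: -0.003
grasp_force: 0.0
```

View pics/end.png

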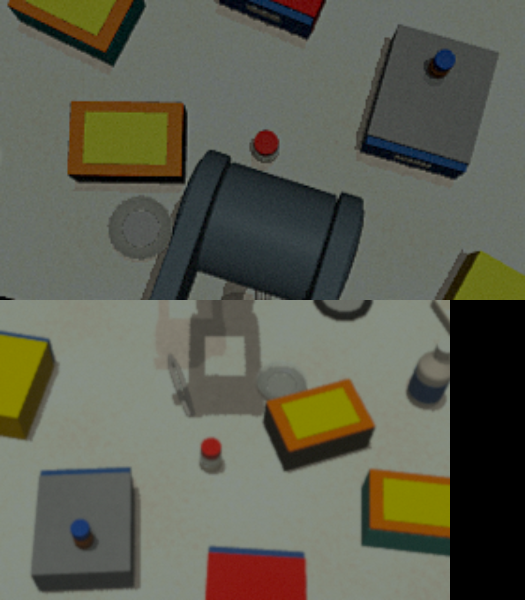

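Both views show the lid flat on the black box at (127,140) and the blue front flush with the cabinet at (415,155). The dish, jar, vial and tweezers are where they were, and the robot is clear.

```bash
python3 -c "
from bench import hand_in; print(hand_in())"
```

```text
the job is handed in; nothing more can be done
None
```

I pushed the blue-fronted drawer fully home and pushed the orange lid down flat on the black box's rim; the things around them look undisturbed, and I handed the job in at about 17.6 s.

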